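# Turn the trivet over in the tray and stand the pot on it

## Task

The wooden trivet lies upside down in the serving tray, cork pads up. Turn it over inside the tray, ribbed face up, lying flat on its pads, then stand the white pot upright in the middle of it; keep the pot upright on the way and leave the other things on the worktop where they are.

Things in the scene. Friction and masses are not known exactly. Their poses are not given: they have to be found in the camera images.
- tray: dark wooden serving tray that stays put, lacquered smooth (wood slides easily on it, friction about 0.3), 240 (x) x 420 (y) mm outside; rim 45 mm high, 10 mm thick, with upright inner faces at x = +-110 and y = +-200 mm; inner floor at 6 mm height. A steel bar handle stands 28 mm out from each short end (+y, -y), outside, 30 mm up. Origin: centre of the underside, z up
- trivet: loose square trivet of pale lacquered wood, 120 x 120 x 19 mm, 0.16 to 0.3 kg, too wide to grip flat: six ribs along its x, 8 mm high, over the middle 88 x 88 mm of the upper face (so the board overhangs them by 16 mm all round); four cork pads under the corners. Origin: centre of the ribbed face, at the rib tops. z runs through it (ribs 0-8, board 8-17, pads 17-19 mm): up at start, down at end
- pot: loose white pot, 0.3 to 0.55 kg; bowl 106 mm across and 58 mm high with a flat foot 76 mm across, its axis at x = 0, y = 38 mm of the pot's frame; the handle runs along -y to y = -91 mm. Origin on the plane of the foot, z up. It starts in the right half of the tray, its handle out over the rim nearest the robot
- pot_foot (a point): centre of the pot's foot, on its underside
- pot_handle (a point): point in the middle of the pot's handle, 16 mm out from the bowl's wall and 52 mm above the foot; there the handle is 20 mm wide (across, along the pot's x) and spans heights of 41 to 63 mm
- tin_1: food tin, 76 mm across, 58 mm high, on the worktop to the right of the tray; bystander, origin at its underside
- glass_1: small glass, 51 mm across, 58 mm high, on the worktop at the right; bystander, origin at its underside
- spoon: steel spoon, 194 mm long, on the worktop between tray and robot; bystander

How it is judged:
On the way:
1. the trivet lies turned over, flat on its pads in the tray (angle between trivet's own z axis and vertical above 3.06 rad and height (world z) of trivet between 0.021 and 0.03 m and linear speed of trivet below 0.03 m/s), for 0.2 s.
At the end, for the whole second after the job is handed in: The trivet lies flat on its pads inside the tray, ribs up (within 5 degrees), and the pot stands upright on it (within 5 degrees), the centre of its foot within 25 mm of the trivet's centre; all is released and at rest (angle between trivet's own z axis and vertical above 3.06 rad and height (world z) of trivet between 0.021 and 0.03 m and x of trivet in the frame of tray between -0.11 and 0.11 m and y of trivet in the frame of tray between -0.2 and 0.2 m and distance between pot_foot and trivet below 0.025 m and angle between pot's own z axis and vertical below 0.08 rad and linear speed of each of pot, trivet below 0.02 m/s); the robot touches nothing.
It fails at once if the pot is tipped by more than 35 degrees (angle between pot's own z axis and vertical above 0.61 rad).
It fails at once if the tin, the glass or the spoon is moved by more than 3 cm (distance of any of tin_1, glass_1, spoon from where it was at the start of the episode above 0.03 m).
It also fails if it takes over 67 s, if anything falls off the work surface, if the arm or the gripper's body presses on something with over 40 N, if the wrist force passes 120 N, or if a joint passes its speed limit or range.

## Robot

A 7-joint arm with a two-finger parallel gripper is mounted at the origin on a cart in front of the work surface, level with it; the furniture and walls round the work are solid. World frame = base frame: x ahead of the robot, y to its left, z up, the work surface at z = 0. Lengths are in m, angles in rad, forces in N, time in s.
With the tool pointing down it reaches from about 0.425 to 0.925 m from the base axis. Payload 6.8 kg.
Tool frame: the origin (TCP) lies midway between the tips of the shut fingers; the grasp point (between the pads) lies r.pinch_z behind it (r.pinch_z is the distance from the TCP to the grasp point, in m); z points along the fingers, y is the line along which they close (so a half turn about z gives the same grasp; the last joint's range is limited). The gripper opens to 85 mm and grips with 20 to 120 N. Pads are 22 mm wide; open, the fingers measure 114 mm over their backs; the gripper's body (76 mm by 85 mm) begins 54 mm behind the grasp point. The pads swing forward as they close: fully open they stand 13 mm farther back than shut.
Start: joints at [0.61, 0.477, 0.022, 1.555, -0.011, 1.109, -0.083], TCP at [0.508, -0.444, 0.231] pointing down, gripper open.
Joint ranges: [-2.96, 2.96], [-0.34, 2.1], [-1.41, 1.46], [0.24, 2.44], [-1.37, 4.51], [0.17, 1.92], [-2.96, 2.96]. Speed limits (rad/s): [2.39, 2.39, 3.14, 3.14, 3.14, 3.14, 3.14].

## Interface

Orientations are given as a rotation vector (axis times angle).
In Python, from cell import telemetry, eyes, r, finder gives the robot as it stands.
- The arm moves only by the tool jog_arm, called after "Request:" as name(argument=value, ...) on one line, values as JSON. Schema: {"type":"object","properties":{"moves":{"type":"array","items":{"type":"number"},"minItems":7,"maxItems":140},"grip_n":{"type":"number"},"only":{"type":"string"},"quiet":{"type":"boolean"},"lines":{"type":"string"}},"required":["moves"],"additionalProperties":false}. moves is one flat list of numbers that holds 1 to 20 rows one after another, with no inner brackets; each row has 7 numbers: the finger opening in m, then dx, dy, dz in units of 25 mm, then a rotation vector rx, ry, rz in units of 0.05 rad; each row is the pose to reach, as a shift and turn from the pose commanded when the call began, along the tool's axes at that moment; what a row does not reach only later rows make up. A row lasts 1/12 s, in which the tool goes at most 0.0417 m and 0.125 rad, less where a joint would pass 70% of its speed; a pose out of reach is approached as far as the arm can. The fingers move at their own pace and stop on an object; grip_n is the grip in N (left out, the last holds). Time passes only in rows, so rows that do not move let the fingers close. The tool returns the time, the measured TCP pose, the force, the opening and the grip force at its end. only (a regular expression) keeps the lines of the reply that match it, lines (a string "A,B") keeps lines A to B, and quiet returns only ok. Input that does not fit is refused with a message, and nothing moves.
- telemetry.get_state(): the state, without advancing time (a new reading comes with each control period).
- eyes.snapshot(name): name is "scene" or "top" or "wrist"; returns the picture (420x560x3 uint8, red, green, blue); there is no depth.
- eyes.camera_params(name): a dict with "fx", "fy", "cx", "cy" (pixels), "origin" and "orientation" of the camera in the world; the wrist camera has in their place "hand_eye" (4x4, takes a point from camera to tool coordinates, whose origin is the TCP and whose axes are the flange's). Camera axes: x right, y down, z forward; pixel columns grow to the right and rows downward; lengths in m; the calibration is good to about 2 mm. A picture is of the moment at which its call begins: read the wrist's pose just before it. camera_params takes no time and is no camera call.
- r.finish_job(): hands the job in; it is judged then, once.
Trained networks look in the newest picture that a camera, given by its name, has taken for a name from the list of things; names that differ only in an ending like _2 or _b are one class to them, and where a whole thing is asked for, a point or a joint stands for the part that bears it (a point fixed in the world has none). Each returns a list of dicts, best first, with "p" (0 to 1); they miss things now and then, are a little off and sometimes report something else, mostly with a low value. They report only what shows in the picture. A call takes as long as a camera call.
- finder.look_for(target, camera): "rect" ([left, top, right, bottom] in pixels, round what is visible of it).
- finder.masks_of(target, camera): "mask" (420x560 bool, what is visible of it) and "rect" ([left, top, right, bottom] in pixels, round what is visible of it).
The state is a dict: "t": time; "joint_pos": joint angles; "dq": joint speeds; "joint_efforts": joint torques, N m; "ee_pos": TCP position; "eef_rot": TCP orientation; "force": force on the tool from outside, world axes, zero at the start; "torque": the same for the moment, N m; "gripper_width": finger opening in m; "finger_force": force on a finger pad.
Only numpy, scipy, OpenCV 4.12 (cv2) and the standard library are available. Lean on these libraries where they do the work, as an engineer would, in place of code of your own. Each camera call takes 0.05 s, during which the arm holds its last target. There are 200 camera calls.

## Working session

There is one attempt and no reset: what is moved stays moved. The work goes in short steps, Python scripts to look and compute and a tool call to move; the robot and the scene stay as the last step left them, time stands still between calls to the robot, and variables do not carry over. Pictures are saved under pics/ and viewed, at most 10 in all, crops included, and the job is handed in when it is done.

```bash
ls; mkdir -p pics; python3 - <<'E'
from cell import telemetry, eyes, r, finder
import cv2,numpy as np
s=telemetry.get_state();print(s['ee_pos'],s['eef_rot'],r.pinch_z,s['gripper_width'])
ims=[]
for c in ['top','scene']:
    im=eyes.snapshot(c);ims.append(im)
    p=eyes.camera_params(c);print(c,p)
    for n in ['tray','trivet','pot','tin_1','glass_1','spoon','pot_handle']:
        print(n,[(np.round(d['rect']),round(d['p'],2)) for d in finder.look_for(n,c)][:2])
    cv2.imwrite(f'pics/{c}0.png',im[:,:,::-1])
print(eyes.camera_params('wrist'))
E
```

```text
pics
[ 0.50790813 -0.4436792   0.23033605] [-2.85882650e+00 -1.29867575e+00  1.34110344e-03] 0.0187 0.08541822701213982
top {'fx': 527.4739025121302, 'fy': 527.4739025121302, 'cx': 276.8656499524434, 'cy': 214.05882876415055, 'origin': array([ 0.17006377, -0.36973023,  1.16230223]), 'orientation': array([-2.14317643,  2.09433487, -0.2010505 ])}
tray [(array([112., 116., 324., 231.]), 0.58)]
trivet []
pot [(array([250., 154., 295., 232.]), 0.85)]
tin_1 [(array([360., 147., 400., 187.]), 0.8)]
glass_1 [(array([360., 205., 383., 228.]), 0.65)]
spoon [(array([216., 244., 279., 313.]), 0.98)]
pot_handle [(array([252., 155., 295., 232.]), 0.76)]
scene {'fx': 465.9824354543436, 'fy': 465.9824354543436, 'cx': 284.20407234625867, 'cy': 204.39242491986855, 'origin': array([-0.27902433, -0.56863687,  0.89946486]), 'orientation': array([-2.02867629,  1.51734308, -0.54655439])}
tray [(array([147., 122., 338., 234.]), 0.8)]
trivet [(array([177., 153., 229., 187.]), 0.56)]
pot [(array([260., 159., 308., 214.]), 0.95)]
tin_1 [(array([368., 177., 400., 216.]), 0.83)]
glass_1 [(array([264., 162., 308., 218.]), 0.69), (array([353., 215., 379., 242.]), 0.6)]
spoon [(array([196., 237., 275., 289.]), 0.89), (array([264., 161., 308., 217.]), 0.57)]
pot_handle [(array([261., 162., 308., 223.]), 0.79)]
{'fx': 374.7363887667983, 'fy': 374.7363887667983, 'cx': 273.77264068424944, 'cy': 207.03382649446195, 'hand_eye': array([[-7.30039179e-04, -9.55028997e-01, -2.96511520e-01,
         7.61266653e-02],
       [ 9.99999533e-01, -5.09260923e-04, -8.21822670e-04,
         1.10993725e-03],
       [ 6.33862750e-04, -2.96511981e-01,  9.55028923e-01,
        -1.41619411e-01],
       [ 0.00000000e+00,  0.00000000e+00,  0.00000000e+00,
         1.00000000e+00]])}
```

View pics/top0.png

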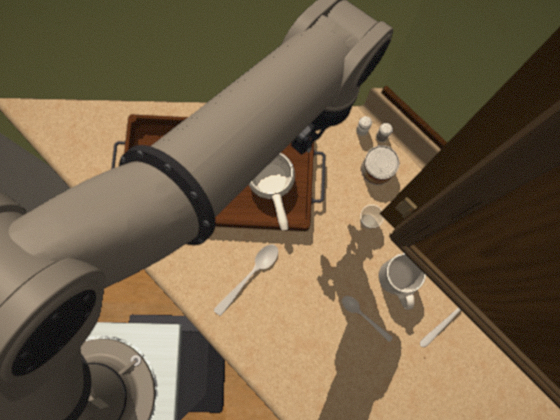

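```bash
cat > h.py <<'E'
from cell import telemetry, eyes, r, finder
import cv2,numpy as np
from scipy.spatial.transform import Rotation as R
def cam(c):
    p=eyes.camera_params(c);K=np.array([[p['fx'],0,p['cx']],[0,p['fy'],p['cy']],[0,0,1]])
    if c=='wrist':
        s=telemetry.get_state();T=np.eye(4);T[:3,:3]=R.from_rotvec(s['eef_rot']).as_matrix();T[:3,3]=s['ee_pos']
        T=T@p['hand_eye'];return K,T[:3,:3],T[:3,3]
    return K,R.from_rotvec(p['orientation']).as_matrix(),p['origin']
def back(C,uv,z):
    K,M,o=C;d=M@np.linalg.solve(K,[uv[0],uv[1],1]);return o+d*(z-o[2])/d[2]
def proj(C,P):
    K,M,o=C;q=((np.asarray(P)-o)@M)@K.T;return q[...,:2]/q[...,2:]
def fitproj(C,mask,corners_fn,x0):
    "fit (x,y,yaw) so the hull of projected points covers the mask"
    pass
def save(c,name):
    im=eyes.snapshot(c);cv2.imwrite(f'pics/{name}.png',im[:,:,::-1]);return im
E
python3 - <<'E'
import cv2
im=cv2.imread('pics/top0.png')[95:250,90:420];cv2.imwrite('pics/t0c.png',cv2.resize(im,None,fx=2.4,fy=2.4,interpolation=cv2.INTER_CUBIC))
E
```

```text
(no output)
```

View pics/t0c.png

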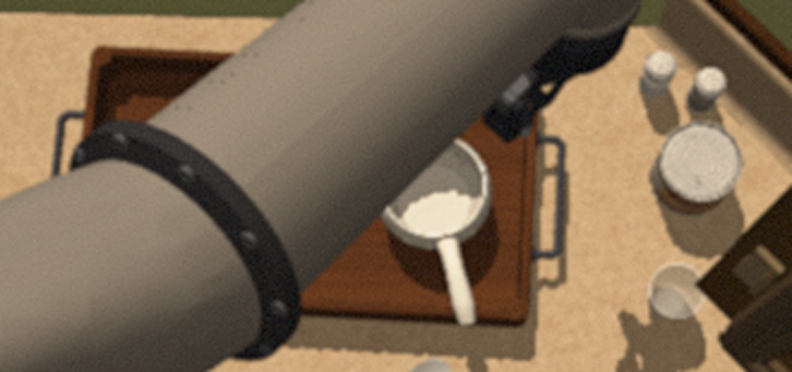

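The top picture shows the tray at about (125-315, 115-230), the pot at (272, 180) with its handle down to (283, 228), the spoon at (247, 280), and the tin and glass to the right at (380, 163) and (372, 216). A cupboard stands at the right, and the arm hides the trivet.

View pics/scene0.png

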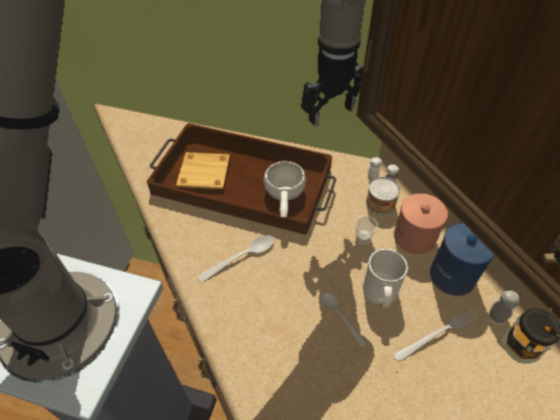

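```bash
python3 - <<'E'
from h import *
C=cam('top')
# tray outer corners (top rim z=.045) from crop: px = 90+u/2.4, 95+v/2.4
for u,v in [(97,48),(528,322),(540,95)]: print(back(C,(90+u/2.4,95+v/2.4),.045))
print('tin',back(C,(380,163),.058),'glass',back(C,(372,217),.058),'spoon',back(C,(266,257),0),back(C,(219,311),0))
print('potrim',back(C,(90+437/2.4,95+193/2.4),.058),'handle end',back(C,(90+466/2.4,95+322/2.4),.055))
s=telemetry.get_state();print(R.from_rotvec(s['eef_rot']).as_matrix().round(3))
for c in ['scene']:
    eyes.snapshot(c)
    C=cam(c)
    for n in ['trivet','tray']:
        m=finder.masks_of(n,c)
        if m:
            k=m[0]['mask'].astype(np.uint8);cs,_=cv2.findContours(k,0,2);cc=max(cs,key=cv2.contourArea)
            print(n,m[0]['p'],m[0]['rect'],k.sum())
            a=cv2.approxPolyDP(cv2.convexHull(cc),4,True)[:,0]
            for q in a: print(q,back(C,q,.025 if n=='trivet' else .045).round(3))
E
```

```text
[ 0.60627123 -0.03022852  0.045     ]
[ 0.35633206 -0.43538023  0.045     ]
[ 0.56963107 -0.44411975  0.045     ]
tin [ 0.50336761 -0.58508898  0.058     ] glass [ 0.38345841 -0.56635487  0.058     ] spoon [ 0.29927937 -0.34151186  0.        ] [ 0.179585  -0.2428395  0.       ]
potrim [ 0.4701189  -0.35128435  0.058     ] handle end [ 0.35340255 -0.37986724  0.055     ]
[[ 0.658  0.753  0.   ]
 [ 0.753 -0.658 -0.   ]
 [ 0.     0.    -1.   ]]
trivet 0.76 [175.3, 153.4, 230.5, 188.3] 1598
[228 155] [ 0.538 -0.171  0.025]
[222 188] [ 0.423 -0.199  0.025]
[177 185] [ 0.4   -0.086  0.025]
[187 153] [ 0.514 -0.063  0.025]
```

The scene picture shows the trivet, pads up, at about (203, 170) in the tray's left half, the pot at (285, 182) with its handle toward the robot, and the spoon at (238, 257). I'll bring the hand over the tray, square to it, and look from close by.

The rows are not in the units I measure in: shifts go in units of 25 mm and turns go in units of 0.05 rad. I convert before sending: -0.189 m is -7.56, 0.159 m is 6.36, 0.852 rad is 17.04.

Request:
jog_arm(moves=[0.085,6.36,-7.56,-2,0,0,17.04,0.085,6.36,-7.56,-2,0,0,17.04,0.085,6.36,-7.56,-2,0,0,17.04,0.085,6.36,-7.56,-2,0,0,17.04,0.085,6.36,-7.56,-2,0,0,17.04,0.085,6.36,-7.56,-2,0,0,17.04,0.085,6.36,-7.56,-2,0,0,17.04,0.085,6.36,-7.56,-2,0,0,17.04,0.085,6.36,-7.56,-2,0,0,17.04])

```text
t: 1.7
ee_pos: [0.4708, -0.2002, 0.2817]
eef_rot: [3.141, 0.008, 0.002]
force: [0.1, -0.6, 0.1]
gripper_width: 0.0851
finger_force: 0.0
```

```bash
cat >> h.py <<'E'
def polys(n,c,z,C=None):
    C=C or cam(c); m=finder.masks_of(n,c)
    if not m: print(n,c,'none');return
    k=m[0]['mask'].astype(np.uint8);cs,_=cv2.findContours(k,0,2);cc=max(cs,key=cv2.contourArea)
    W=np.array([back(C,q[0],z)[:2] for q in cc]);b=cv2.minAreaRect((W*1e4).astype(np.float32))
    print(n,c,round(m[0]['p'],2),'rect',np.round(m[0]['rect']),'centre',np.round(np.array(b[0])/1e4,4),'size',np.round(np.array(b[1])/1e4,3),'ang',round(b[2],1));return k
E
python3 - <<'E'
from h import *
s=telemetry.get_state();print(s['joint_pos'].round(2) if hasattr(s['joint_pos'],'round') else s['joint_pos'])
C=cam('wrist');save('wrist','w1')
polys('trivet','wrist',.024,C);polys('tray','wrist',.045,C);polys('pot','wrist',.055,C)
for c in ['top','scene']:
    save(c,c+'1');polys('trivet',c,.024);polys('tray',c,.045);polys('pot',c,.058)
a=cv2.imread('pics/w1.png');cv2.imwrite('pics/w1v.png',a)
E
```

```text
[ 0.22  0.16  0.07  1.88 -0.01  1.1  -1.27]
trivet wrist 0.67 rect [137.  92. 274. 223.] centre [ 0.4754 -0.1279] size [0.119 0.119] ang 12.3
tray wrist 0.63 rect [ 71.  20. 538. 268.] centre [ 0.4857 -0.2286] size [0.46  0.239] ang 88.3
pot wrist 0.67 rect [367. 113. 475. 283.] centre [ 0.4489 -0.3669] size [0.18  0.104] ang 37.3
trivet top 0.29 rect [362. 205. 384. 226.] centre [ 0.3899 -0.5676] size [0.048 0.049] ang 15.7
tray top 0.81 rect [112. 119. 323. 232.] centre [ 0.4796 -0.2305] size [0.47  0.246] ang 88.2
pot top 0.86 rect [244. 151. 295. 233.] centre [ 0.4398 -0.3434] size [0.101 0.168] ang 82.7
trivet scene 0.92 rect [174. 154. 230. 190.] centre [ 0.4687 -0.1303] size [0.126 0.122] ang 12.3
tray scene 0.65 rect [148. 123. 336. 234.] centre [ 0.468  -0.2337] size [0.468 0.275] ang 87.5
pot scene 0.89 rect [265. 161. 306. 218.] centre [ 0.4389 -0.3527] size [0.178 0.1  ] ang 6.4
```

View pics/w1.png

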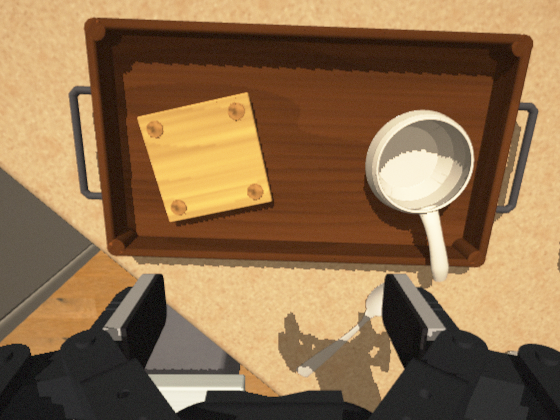

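The wrist picture is clear: trivet corners at (137,116), (247,93), (271,201) and (169,221), tray rim corners at (90,18), (530,37), (484,264) and (110,260), pot rim centred near (419,161). The bowl has room all round.

```bash
python3 - <<'E'
from h import *
C=cam('wrist')
t=np.array([back(C,q,.045)[:2] for q in [(90,18),(530,37),(484,264),(110,260)]]);print(t.round(3),t.mean(0).round(3))
d=t[0]-t[1];e=t[3]-t[2];print('yaw of +y',[np.degrees(np.arctan2(-v[0],v[1])).round(2) for v in (d,e)],np.linalg.norm(d),np.linalg.norm(e),np.linalg.norm(t[0]-t[3]))
v=np.array([back(C,q,.023)[:2] for q in [(137,116),(247,93),(271,201),(169,221)]]);print(v.round(3),v.mean(0).round(4))
print('pot rim c',back(C,(419,161),.062),'handle end',back(C,(440,278),.055))
E
```

```text
[[ 0.611 -0.032]
 [ 0.595 -0.437]
 [ 0.364 -0.433]
 [ 0.369 -0.019]] [ 0.484 -0.231]
yaw of +y [np.float64(-2.26), np.float64(-0.64)] 0.4050379107995004 0.4139134614378662 0.24246106528753636
[[ 0.522 -0.058]
 [ 0.545 -0.173]
 [ 0.43  -0.197]
 [ 0.406 -0.082]] [ 0.4759 -0.1275]
pot rim c [ 0.48204882 -0.34128863  0.062     ] handle end [ 0.35191073 -0.38178267  0.055     ]
```

Request:
jog_arm(moves=[0.05,0.36,-0.56,4,6,0,0,0.05,0.36,-0.56,8,12,0,0,0.05,0.36,-0.56,8.8,12,0,0,0.05,0.36,-0.56,9.4,12,0,0,0.05,0.36,-0.56,9.4,12,0,0,0.05,0.36,-0.56,9.4,12,0,0,0.05,0.36,-0.56,9.4,12,0,0,0.05,0.36,-0.56,9.4,12,0,0,0.05,0.36,-0.56,9.4,12,0,0], grip_n=60)

```text
t: 3.05
ee_pos: [0.4811, -0.1858, 0.0483]
eef_rot: [-2.543, -0.004, -0.003]
force: [-0.1, 0.1, 1.5]
gripper_width: 0.0499
finger_force: 0.0
```

```bash
python3 - <<'E'
from h import *
a=save('scene','s2')[110:250,130:350];b=save('wrist','w2')[:,60:500]
cv2.imwrite('pics/v2.png',np.hstack([cv2.resize(a,(470,300)),cv2.resize(b,(314,300))])[:,:,::-1])
E
```

```text
(no output)
```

View pics/v2.png

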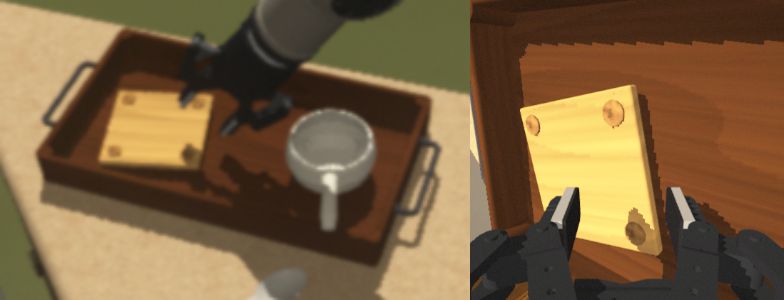

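The left crop shows the hand tilted between trivet and pot with one finger above the trivet. The right crop shows the lower finger just clear of the trivet's right edge. Next I feel down for the floor.

Request:
jog_arm(moves=[0.05,0,0.452,0.66,0,0,0,0.05,0,0.52,0.76,0,0,0,0.05,0,0.52,0.76,0,0,0])

```text
t: 3.4
ee_pos: [0.48, -0.1856, 0.0244]
eef_rot: [-2.542, -0.003, -0.0]
force: [-0.1, 0.1, -0.4]
gripper_width: 0.05
finger_force: 0.0
```

Request:
jog_arm(moves=[0.05,0,0.044,0.064,0,0,0,0.05,0,0.044,0.064,0,0,0])

```text
t: 3.57
ee_pos: [0.4802, -0.1861, 0.0224]
eef_rot: [-2.542, -0.002, -0.001]
force: [-0.6, -0.3, 0.8]
gripper_width: 0.05
finger_force: 0.0
```

Request:
jog_arm(moves=[0.05,0,0.044,0.064,0,0,0,0.05,0,0.044,0.064,0,0,0])

```text
t: 3.73
ee_pos: [0.4803, -0.1862, 0.0209]
eef_rot: [-2.541, -0.001, -0.002]
force: [-0.8, -0.4, 8.6]
gripper_width: 0.0499
finger_force: 4.4
```

Request:
jog_arm(moves=[0.05,0,-0.028,-0.04,0,0,0,0.05,0,-0.356,0.184,0,0,0,0.05,0,-0.68,0.408,0,0,0,0.05,0,-1.016,0.64,0,0,0,0.05,0,-1.32,0.84,0,0,0,0.05,0,-1.68,1.088,0,0,0,0.05,0,-1.84,1.2,0,0,0,0.05,0,-1.84,1.2,0,0,0])

```text
t: 4.4
ee_pos: [0.4796, -0.1288, 0.0211]
eef_rot: [-2.541, -0.004, 0.001]
force: [0.5, 0.3, 4.2]
gripper_width: 0.05
finger_force: 2.4
```

```bash
python3 - <<'E'
from h import *
s=telemetry.get_state();print(s['torque'],s['joint_pos'])
a=save('scene','s3')[110:250,130:350];C=cam('wrist');b=save('wrist','w3')[:,60:500]
polys('trivet','wrist',.024,C)
cv2.imwrite('pics/v3.png',np.hstack([cv2.resize(a,(420,300)),cv2.resize(b,(314,300))])[:,:,::-1])
E
```

```text
[-0.1204356  -0.06918685 -0.02588534] [ 0.52816402  0.68822024 -0.07535012  1.9500192  -0.63048891  0.90482891
 -0.60824137]
trivet wrist 0.88 rect [118. 141. 335. 397.] centre [ 0.4772 -0.0982] size [0.118 0.121] ang 3.2
```

View pics/v3.png

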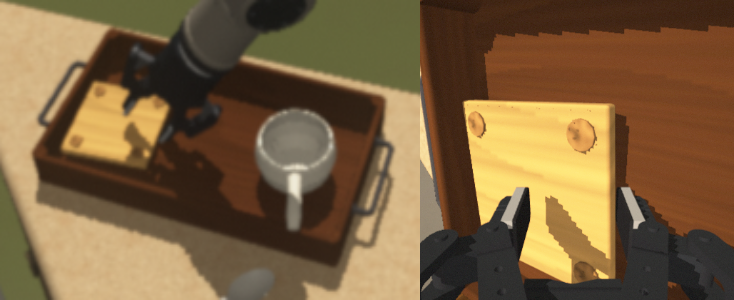

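Both crops show the trivet pushed left, almost square, its left edge near the tray's left wall and the lower finger at its right edge. I press a little more, then lift along the arc.

In the tool's units: -0.009 m is -0.36, 0.005 m is 0.2.

Request:
jog_arm(moves=[0.05,0,-0.18,0.12,0,0,0,0.05,0,-0.36,0.2,0,0,0,0.05,0,-0.36,0.2,0,0,0])

```text
t: 4.8
ee_pos: [0.4798, -0.1231, 0.0211]
eef_rot: [-2.546, 0.001, -0.002]
force: [0.0, -6.5, 2.6]
gripper_width: 0.0502
finger_force: 5.0
```

Request:
jog_arm(moves=[0.05,0,-0.2,-0.04,0,0,0,0.05,0,-0.34,-0.16,0,0,0,0.05,0,-0.34,-0.16,0,0,0])

```text
t: 5.05
ee_pos: [0.4801, -0.1206, 0.0291]
eef_rot: [-2.549, 0.004, -0.004]
force: [-0.2, -4.5, -0.1]
gripper_width: 0.0502
finger_force: 2.1
```

In the tool's units: -0.0165 m is -0.66, -0.0149 m is -0.596.

Request:
jog_arm(moves=[0.05,0,-0.2,-0.22,0,0,0,0.05,0,-0.4,-0.44,0,0,0,0.05,0,-0.596,-0.66,0,0,0,0.05,0,-0.596,-0.66,0,0,0])

```text
t: 5.38
ee_pos: [0.4799, -0.1123, 0.053]
eef_rot: [-2.541, -0.003, -0.001]
force: [-0.5, -1.5, -0.4]
gripper_width: 0.0499
finger_force: 0.5
```

```bash
python3 - <<'E'
from h import *
a=save('scene','s4')[110:230,140:300];b=save('wrist','w4')[:,60:500]
cv2.imwrite('pics/v4.png',np.hstack([cv2.resize(a,(400,300)),cv2.resize(b,(314,300))])[:,:,::-1])
E
```

```text
(no output)
```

View pics/v4.png

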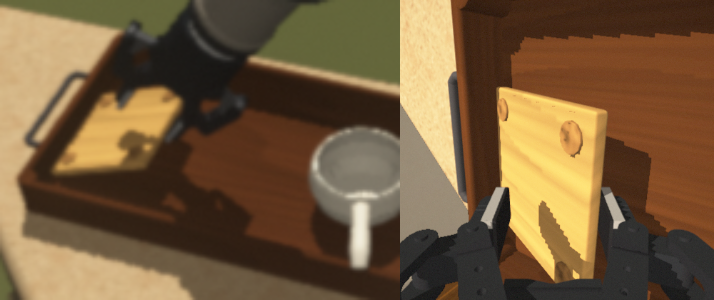

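The board's right edge is up on the lower finger, about 20 degrees, and its left edge is held by the wall. I carry on along the arc.

In the tool's units: -0.0657 m is -2.628, -0.0486 m is -1.944.

Request:
jog_arm(moves=[0.05,0,-0.38,-0.344,0,0,0,0.05,0,-0.764,-0.688,0,0,0,0.05,0,-1.16,-0.792,0,0,0,0.05,0,-1.56,-0.896,0,0,0,0.05,0,-1.944,-0.996,0,0,0,0.05,0,-2.28,-0.86,0,0,0,0.05,0,-2.628,-0.72,0,0,0,0.05,0,-2.628,-0.72,0,0,0])

```text
t: 6.15
ee_pos: [0.4806, -0.0699, 0.1054]
eef_rot: [-2.544, -0.001, -0.004]
force: [-2.6, -8.7, 11.2]
gripper_width: 0.0503
finger_force: 7.0
```

```bash
python3 - <<'E'
from h import *
a=save('scene','s5')[100:220,140:300];b=save('wrist','w5')[:,60:500]
cv2.imwrite('pics/v5.png',np.hstack([cv2.resize(a,(400,300)),cv2.resize(b,(314,300))])[:,:,::-1])
E
```

```text
(no output)
```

View pics/v5.png

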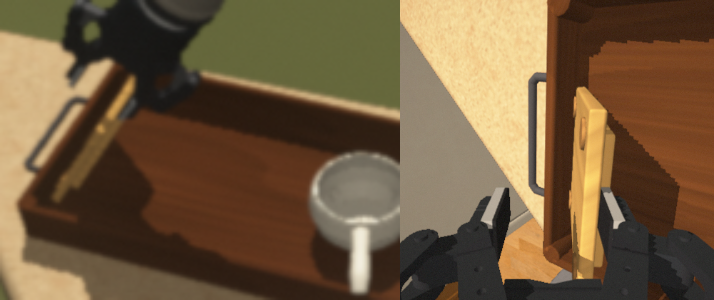

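The board leans steeply between the open fingers, ribs toward the lower finger and pads to the wall. The force along the fingers says the lower tip rests on the rib ends, so I back off a little and close.

Request:
jog_arm(moves=[0.05,0,0,-0.24,0,0,0,0.0,0,0,-0.24,0,0,0,0.0,0,0,-0.24,0,0,0,0.0,0,0,-0.24,0,0,0,0.0,0,0,-0.24,0,0,0,0.0,0,0,-0.24,0,0,0], grip_n=60)

```text
t: 6.75
ee_pos: [0.4793, -0.0733, 0.1079]
eef_rot: [-2.543, 0.0, 0.0]
force: [-0.4, -3.9, -1.5]
gripper_width: 0.0086
finger_force: 56.8
```

Request:
jog_arm(moves=[0.0,0,0,-0.24,0,0,0,0.0,0,0,-0.24,0,0,0,0.0,0,0,-0.24,0,0,0,0.0,0,0,-0.24,0,0,0], grip_n=70)

```text
t: 7.08
ee_pos: [0.4795, -0.0773, 0.1135]
eef_rot: [-2.543, 0.001, -0.0]
force: [-1.2, -4.3, -1.1]
gripper_width: 0.0072
finger_force: 68.2
```

In the tool's units: -0.05 m is -2, 0.013 m is 0.52.

Request:
jog_arm(moves=[0.0,0,-0.24,-0.56,0,0,0,0.0,0,-0.16,-1.2,0,0,0,0.0,0,0.16,-2,0,0,0,0.0,0,0.52,-2.8,0,0,0,0.0,0,0.52,-2.8,0,0,0,0.0,0,0.52,-2.8,0,0,0], grip_n=90)

```text
t: 7.58
ee_pos: [0.4799, -0.1265, 0.1646]
eef_rot: [-2.541, -0.0, -0.001]
force: [-1.1, 0.8, -1.2]
gripper_width: 0.0063
finger_force: 88.6
```

```bash
python3 - <<'E'
from h import *
s=telemetry.get_state();print(s['torque'])
C=cam('wrist');M=R.from_rotvec(s['eef_rot']).as_matrix()
b=save('wrist','w6');a=save('scene','s6')
for n,c in [('trivet','wrist'),('trivet','scene')]:
    m=finder.masks_of(n,c);print(c,[(round(q['p'],2),np.round(q['rect']),q['mask'].sum()) for q in m][:2])
# expected held board corners: edge at tool z=-e, extends 120 along tool z, x+-60
for e in (.004,.012):
    P=[np.array(s['ee_pos'])+M@np.array([x,y,z]) for x in(-.06,.06) for z in (-e,.12-e) for y in (-.0045,.0045)]
    for c in ('wrist','scene'):
        q=proj(C if c=='wrist' else cam(c),P);print(e,c,q.min(0).round(),q.max(0).round())
E
```

```text
[-0.77301548  0.04279721  0.02679   ]
wrist [(0.68, array([258., 117., 309., 397.]), np.int64(8169))]
scene [(0.54, array([170., 113., 208., 164.]), np.int64(294))]
0.004 wrist [259. 117.] [284. 402.]
0.004 scene [166. 108.] [208. 166.]
0.012 wrist [258. 118.] [284. 416.]
0.012 scene [167. 106.] [210. 165.]
```

The networks and the projected outline agree: the board is in the grip, though only by a few mm at its edge. I'll stand it upright on the floor and regrip deeper.

In the tool's units: 0.0804 m is 3.216, -0.0126 m is -0.504, -0.6 rad is -12.

Request:
jog_arm(moves=[0.0,0,0.8,-0.12,-2.4,0,0,0.0,0,1.6,-0.24,-4.8,0,0,0.0,0,2.4,-0.36,-7.2,0,0,0.0,0,3,-0.48,-9.6,0,0,0.0,0,3.216,-0.504,-12,0,0,0.0,0,3.216,-0.504,-12,0,0,0.0,0,3.216,-0.504,-12,0,0], grip_n=90)

```text
t: 8.37
ee_pos: [0.4796, -0.196, 0.1286]
eef_rot: [-3.138, -0.011, 0.003]
force: [-0.1, -0.9, -1.7]
gripper_width: 0.0063
finger_force: 88.7
```

```bash
python3 - <<'E'
from h import *
s=telemetry.get_state();C=cam('wrist');M=R.from_rotvec(s['eef_rot']).as_matrix()
save('wrist','w7');m=finder.masks_of('trivet','wrist');print([(round(q['p'],2),np.round(q['rect']),q['mask'].sum()) for q in m][:2])
for e in (.002,.008):
    P=[np.array(s['ee_pos'])+M@np.array([x,y,z]) for x in(-.06,.06) for z in (-e,.12-e) for y in (-.0045,.0045)]
    q=proj(C,P);print(e,q.min(0).round(),q.max(0).round())
E
```

```text
[(0.63, array([257., 116., 307., 400.]), np.int64(8149))]
0.002 [260. 117.] [285. 399.]
0.008 [260. 117.] [285. 410.]
```

In the tool's units: 0.004 m is 0.16, 0.002 m is 0.08.

Request:
jog_arm(moves=[0.0,0,0,0.08,0,0,0,0.0,0,0,0.16,0,0,0,0.0,0,0,0.16,0,0,0], grip_n=60)

```text
t: 8.72
ee_pos: [0.4789, -0.2008, 0.1244]
eef_rot: [-3.141, 0.003, 0.001]
force: [-0.3, -0.4, -2.6]
gripper_width: 0.0062
finger_force: 88.7
```

Request:
jog_arm(moves=[0.0,0,0,0.04,0,0,0,0.0,0,0,0.08,0,0,0,0.0,0,0,0.08,0,0,0], grip_n=40)

```text
t: 8.97
ee_pos: [0.4794, -0.1998, 0.1227]
eef_rot: [-3.141, -0.0, 0.001]
force: [-0.4, 0.7, -2.3]
gripper_width: 0.0064
finger_force: 88.7
```

Request:
jog_arm(moves=[0.0,0,0,0.06,0,0,0,0.0,0,0,0.12,0,0,0,0.0,0,0,0.12,0,0,0])

```text
t: 9.22
ee_pos: [0.4795, -0.1993, 0.1197]
eef_rot: [-3.141, -0.002, 0.001]
force: [-0.0, 0.2, -2.7]
gripper_width: 0.0059
finger_force: 88.7
```

Request:
jog_arm(moves=[0.0,0,0,0.04,0,0,0,0.0,0,0,0.08,0,0,0,0.0,0,0,0.08,0,0,0])

```text
t: 9.47
ee_pos: [0.4796, -0.1994, 0.1178]
eef_rot: [-3.142, -0.002, 0.0]
force: [0.0, -0.4, -1.9]
gripper_width: 0.006
finger_force: 88.7
```

Request:
jog_arm(moves=[0.0,0,0,0.04,0,0,0,0.0,0,0,0.08,0,0,0,0.0,0,0,0.08,0,0,0])

```text
t: 9.72
ee_pos: [0.4797, -0.1995, 0.1159]
eef_rot: [3.142, 0.001, 0.0]
force: [-0.0, -0.2, -1.4]
gripper_width: 0.006
finger_force: 88.8
```

Request:
jog_arm(moves=[0.0,0,0,0.04,0,0,0,0.0,0,0,0.08,0,0,0,0.0,0,0,0.08,0,0,0])

```text
t: 9.97
ee_pos: [0.4812, -0.1998, 0.115]
eef_rot: [3.141, 0.002, 0.005]
force: [1.3, 0.2, 7.9]
gripper_width: 0.0061
finger_force: 89.9
```

The board's lower edge met the floor at TCP z = 0.115, so about 11 mm of it is gripped, which is enough. I tilt it over toward the left, ribs upward.

The rows are not in the units I measure in: shifts go in units of 25 mm and turns go in units of 0.05 rad. I convert before sending: -0.0917 m is -3.668, -0.0837 m is -3.348, -1 rad is -20.

Request:
jog_arm(moves=[0.0,0,-0.544,-0.24,-2.5,0,0,0.0,0,-1.08,-0.184,-5,0,0,0.0,0,-1.6,-0.016,-7.5,0,0,0.0,0,-2.092,0.212,-10,0,0,0.0,0,-2.552,0.504,-12.5,0,0,0.0,0,-2.972,0.852,-15,0,0,0.0,0,-3.348,1.244,-17.5,0,0,0.0,0,-3.668,1.684,-20,0,0,0.0,0,-3.668,1.684,-20,0,0,0.0,0,-3.668,1.684,-20,0,0,0.0,0,-3.668,1.684,-20,0,0])

```text
t: 10.88
ee_pos: [0.4797, -0.1068, 0.0706]
eef_rot: [2.142, 0.006, -0.001]
force: [-0.0, -0.6, -1.0]
gripper_width: 0.0061
finger_force: 88.8
```

```bash
python3 - <<'E'
from h import *
print(telemetry.get_state()['joint_pos'])
a=save('scene','s8')[90:240,130:340];b=save('wrist','w8')
cv2.imwrite('pics/v8.png',np.hstack([cv2.resize(a,(420,300)),cv2.resize(b,(370,300))])[:,:,::-1])
E
```

```text
[-0.85064895  0.80124349  0.49742407  2.13282948  0.7205888   0.89070704
 -2.60976377]
```

View pics/v8.png

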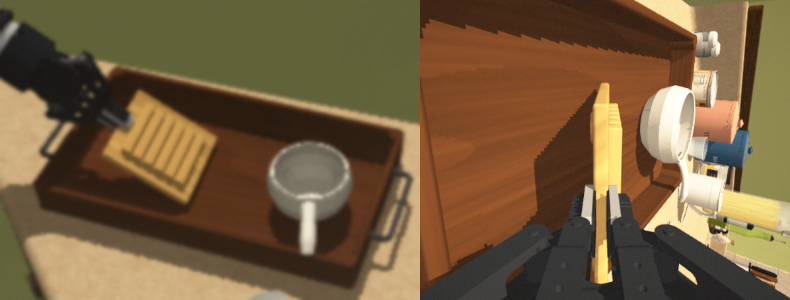

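Left crop: the board is tilted in the tray, ribs up, the hand above the left rim, and the pot untouched. I open and draw back so that it drops onto its pads.

In the tool's units: -0.03 m is -1.2, -0.09 m is -3.6.

Request:
jog_arm(moves=[0.015,0,0,0,0,0,0,0.03,0,0,0,0,0,0,0.04,0,0,0,0,0,0,0.04,0,0,-0.4,0,0,0,0.04,0,0,-1.2,0,0,0,0.04,0,0,-2.4,0,0,0,0.04,0,0,-3.6,0,0,0,0.04,0,0,-3.6,0,0,0,0.04,0,0,-3.6,0,0,0,0.04,0,0,-3.6,0,0,0])

```text
t: 11.82
ee_pos: [0.4793, -0.0324, 0.121]
eef_rot: [2.142, 0.0, 0.001]
force: [-0.1, -0.7, -0.4]
gripper_width: 0.04
finger_force: 0.0
```

```bash
python3 - <<'E'
from h import *
for c,z in (('scene',.02),('top',.02)):
    save(c,c+'9');polys('trivet',c,z)
E
```

```text
trivet scene 0.82 rect [177. 150. 239. 194.] centre [ 0.4719 -0.1461] size [0.128 0.124] ang 0.8
trivet top 0.85 rect [153. 149. 206. 199.] centre [ 0.4773 -0.1436] size [0.12  0.122] ang 1.3
```

In the tool's units: 0.251 m is 10.04, 0.0764 m is 3.056, 1 rad is 20.

Request:
jog_arm(moves=[0.085,0,1.6,-0.4,0,0,0,0.085,0,3.2,0,2.5,0,0,0.085,0,4.8,0.8,5,0,0,0.085,0,6.4,1.2,7.5,0,0,0.085,0,8,2,10,0,0,0.085,0,9.2,2.8,12.5,0,0,0.085,0,10.04,3.056,15,0,0,0.085,0,10.04,3.056,17.5,0,0,0.085,0,10.04,3.056,20,0,0,0.085,0,10.04,3.056,20,0,0,0.085,0,10.04,3.056,20,0,0,0.085,0,10.04,3.056,20,0,0])

```text
t: 13.02
ee_pos: [0.4783, -0.2338, 0.2897]
eef_rot: [3.14, -0.006, -0.003]
force: [-0.2, -0.0, 0.6]
gripper_width: 0.0852
finger_force: 0.0
```

```bash
python3 - <<'E'
from h import *
print(telemetry.get_state()['joint_pos'])
C=cam('wrist');save('wrist','w10')
polys('trivet','wrist',.021,C)
for n,c in (('pot','wrist'),('pot_handle','wrist')):
    k=polys(n,c,.058,C)
a=cv2.imread('pics/w10.png');cv2.imwrite('pics/v10.png',a)
E
```

```text
[-0.19325587  0.20382586  0.62281595  1.85569405 -0.12827355  1.12386681
 -1.09913131]
trivet wrist 0.71 rect [135. 104. 248. 215.] centre [ 0.4802 -0.1445] size [0.118 0.119] ang 1.0
pot wrist 0.7 rect [330. 118. 433. 280.] centre [ 0.4521 -0.3658] size [0.174 0.101] ang 38.9
pot_handle wrist 0.79 rect [332. 117. 434. 281.] centre [ 0.4503 -0.3663] size [0.179 0.102] ang 37.5
```

View pics/v10.png

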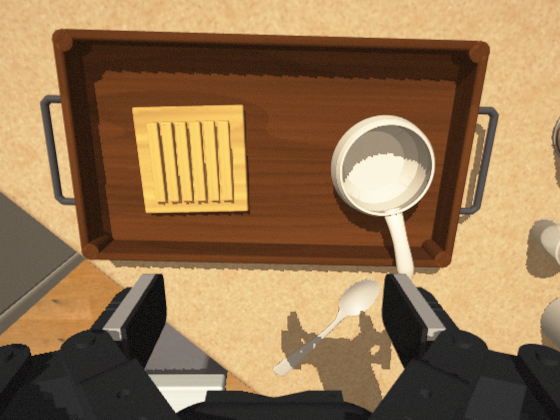

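The trivet lies ribs up at about (190,160). The pot stands with its rim round (383,165) and its handle running from (394,212) to (404,272). Now I'll compute the handle grasp and how far to go.

```bash
python3 - <<'E'
from h import *
from scipy.optimize import least_squares
C=cam('wrist');eyes.snapshot('wrist');k=finder.masks_of('pot','wrist')[0]['mask'].astype(np.uint8)
cc=max(cv2.findContours(k,0,1)[0],key=cv2.contourArea)[:,0].astype(float)
W=np.array([back(C,q,.064)[:2] for q in cc])
f=lambda p:np.hypot(*(W-p[:2]).T)-.053
s=least_squares(f,[.482,-.341],loss='soft_l1',f_scale=.002);c=s.x;print('bowl',c,'med res',np.median(abs(s.fun)))
ys,xs=np.nonzero(k);Wm=np.array([back(C,q,.059)[:2] for q in zip(xs,ys)]);d=np.hypot(*(Wm-c).T)
pts=[Wm[(d>a)&(d<a+.006)].mean(0) for a in np.arange(.062,.125,.006)]
pts=np.array(pts);print(pts.round(4))
v=(pts[-2]-c);v/=np.linalg.norm(v);print('dir',v,np.degrees(np.arctan2(v[1],v[0])))
g=c+v*.069;print('handle point',g, 'dirs fit',[np.degrees(np.arctan2(*(p-c)[::-1])).round(1) for p in pts])
print(cam('wrist')[2],telemetry.get_state()['ee_pos'],r.pinch_z)
E
```

```text
bowl [ 0.4756039  -0.34297656] med res 0.0035401437549560447
[[ 0.4144 -0.3644]
 [ 0.4088 -0.3663]
 [ 0.403  -0.3681]
 [ 0.3972 -0.3698]
 [ 0.3914 -0.3715]
 [ 0.3856 -0.3734]
 [ 0.3799 -0.3749]
 [ 0.3742 -0.3766]
 [ 0.3685 -0.3784]
 [ 0.3635 -0.3827]
 [ 0.358  -0.3847]]
dir [-0.94252097 -0.33414702] -160.47932308769805
handle point [ 0.41056995 -0.3660327 ] dirs fit [np.float64(-160.7), np.float64(-160.7), np.float64(-160.9), np.float64(-161.1), np.float64(-161.3), np.float64(-161.3), np.float64(-161.6), np.float64(-161.7), np.float64(-161.7), np.float64(-160.5), np.float64(-160.5)]
[ 0.5569767  -0.23066729  0.43165852] [ 0.47996554 -0.23039655  0.29009606] 0.0187
```

Request:
jog_arm(moves=[0.065,-0.92,1.8,1.2,0,0,-2.4,0.065,-1.84,3.6,2.8,0,0,-4.8,0.065,-2.78,5.4,4.4,0,0,-5.94,0.065,-2.78,5.4,6,0,0,-5.94,0.065,-2.78,5.4,6,0,0,-5.94,0.065,-2.78,5.4,6,0,0,-5.94])

```text
t: 13.82
ee_pos: [0.4069, -0.3677, 0.1368]
eef_rot: [-3.106, -0.463, 0.008]
force: [-0.9, 0.2, 0.3]
gripper_width: 0.0651
finger_force: 0.0
```

```bash
python3 - <<'E'
from h import *
C=cam('wrist');eyes.snapshot('wrist');k=finder.masks_of('pot','wrist')
s=telemetry.get_state();M=R.from_rotvec(s['eef_rot']).as_matrix()
for m in k[:1]:
    print(m['p'],np.round(m['rect']));ys,xs=np.nonzero(m['mask']);T=np.array([M.T@(back(C,q,.06)-s['ee_pos']) for q in zip(xs[::4],ys[::4])])
    for a in np.arange(-.06,.06,.01):
        q=T[(T[:,0]>a)&(T[:,0]<a+.01)]
        if len(q):print(a.round(3),q[:,1].min().round(4),q[:,1].max().round(4))
E
```

```text
0.81 [189.   2. 362. 302.]
-0.06 -0.0092 0.0053
-0.05 -0.011 0.0079
-0.04 -0.0109 0.0078
-0.03 -0.0101 0.0078
-0.02 -0.0087 0.0083
-0.01 -0.008 0.0082
0.0 -0.0084 0.0087
0.01 -0.0078 0.0092
0.02 -0.02 0.0275
0.03 -0.0332 0.0393
0.04 -0.0414 0.0446
0.05 -0.0448 0.0492
```

The handle is centred between the fingers to 1 mm and the bowl wall lies about 18 mm ahead. I go down and grip.

Request:
jog_arm(moves=[0.065,0,0,1.2,0,0,0,0.065,0,0,2.4,0,0,0,0.065,0,0,3.4,0,0,0,0.065,0,0,3.94,0,0,0,0.065,0,0,3.94,0,0,0,0.0,0,0,3.94,0,0,0,0.0,0,0,3.94,0,0,0,0.0,0,0,3.94,0,0,0,0.0,0,0,3.94,0,0,0,0.0,0,0,3.94,0,0,0], grip_n=110)

```text
t: 14.75
ee_pos: [0.4109, -0.3676, 0.0433]
eef_rot: [3.106, 0.466, 0.003]
force: [-2.1, 0.1, 7.1]
gripper_width: 0.0159
finger_force: 107.4
```

Request:
jog_arm(moves=[0.0,0,0,0,0,0,0,0.0,0,0,0,0,0,0,0.0,0,0,-0.4,0,0,0,0.0,0,0,-0.8,0,0,0,0.0,0,0,-0.8,0,0,0])

```text
t: 15.17
ee_pos: [0.4109, -0.3678, 0.0639]
eef_rot: [3.105, 0.465, 0.003]
force: [0.0, -0.3, -5.0]
gripper_width: 0.0159
finger_force: 108.0
```

```bash
python3 - <<'E'
from h import *
s=telemetry.get_state();print(s['torque'])
E
```

```text
[-0.12010999  0.2206613   0.01742577]
```

The pot is up (about 5 N) and held. I lift it further and carry it slowly over the trivet, turning the handle somewhat to stay within reach.

Request:
jog_arm(moves=[0.0,0,0,-0.6,0,0,0,0.0,0,0,-1.4,0,0,0,0.0,0.08,-0.2,-1.84,0,0,-0.4,0.0,0.32,-0.68,-1.84,0,0,-1.3,0.0,0.64,-1.36,-1.84,0,0,-2.56,0.0,1,-2.12,-1.84,0,0,-4,0.0,1.36,-2.92,-1.84,0,0,-5.5,0.0,1.76,-3.76,-1.84,0,0,-7.06,0.0,2.12,-4.52,-1.84,0,0,-8.5,0.0,2.44,-5.2,-1.84,0,0,-9.8,0.0,2.68,-5.72,-1.84,0,0,-10.76,0.0,2.84,-6.04,-1.84,0,0,-11.32,0.0,2.88,-6.136,-1.84,0,0,-11.52,0.0,2.88,-6.136,-1.84,0,0,-11.52,0.0,2.88,-6.136,-1.84,0,0,-11.52,0.0,2.88,-6.136,-1.84,0,0,-11.52])

```text
t: 16.5
ee_pos: [0.4339, -0.2004, 0.108]
eef_rot: [2.847, 1.326, -0.0]
force: [0.7, 0.5, -3.1]
gripper_width: 0.0159
finger_force: 108.1
```

```bash
python3 - <<'E'
from h import *
from scipy.optimize import least_squares
s=telemetry.get_state();M=R.from_rotvec(s['eef_rot']).as_matrix();p=np.array(s['ee_pos'])
print(M[:,0].round(3),s['torque'])
v=M[:2,:2]@np.array([.0708,0.0023]);print('pred foot',p[:2]+v) # nominal
zr=p[2]-.0373+.058
for c in ('wrist','top','scene'):
    C=cam(c);save(c,c+'20');m=finder.masks_of('pot',c)
    if not m: continue
    cc=max(cv2.findContours(m[0]['mask'].astype(np.uint8),0,1)[0],key=cv2.contourArea)[:,0].astype(float)
    W=np.array([back(C,q,zr)[:2] for q in cc]);f=least_squares(lambda x:np.hypot(*(W-x).T)-.053,p[:2]+v,loss='soft_l1',f_scale=.002)
    print(c,m[0]['p'],'rim',f.x,np.median(abs(f.fun)))
    polys('trivet',c,.021,C)
E
```

```text
[ 0.644  0.765 -0.   ] [-0.24651258  0.13134424 -0.03569383]
pred foot [ 0.48121135 -0.14773485]
wrist 0.77 rim [ 0.46860477 -0.16080105] 0.006125621502704872
trivet wrist none
top 0.55 rim [ 0.3746089  -0.19263856] 0.004572589526226682
trivet top 0.8 rect [150. 183. 204. 201.] centre [ 0.4376 -0.1035] size [0.045 0.038] ang 3.9
scene 0.56 rim [ 0.44908746 -0.1675344 ] 0.0054538536368235815
trivet scene 0.72 rect [180. 159. 238. 193.] centre [ 0.4526 -0.1475] size [0.091 0.12 ] ang 1.1
```

In the tool's units: -0.0035 m is -0.14, 0.001 m is 0.04.

Request:
jog_arm(moves=[0.0,0.04,-0.14,0.4,0,0,0,0.0,0.04,-0.14,0.88,0,0,0,0.0,0.04,-0.14,1.36,0,0,0,0.0,0.04,-0.14,1.56,0,0,0,0.0,0.04,-0.14,1.56,0,0,0,0.0,0.04,-0.14,1.56,0,0,0])

```text
t: 17.45
ee_pos: [0.432, -0.1964, 0.069]
eef_rot: [-2.847, -1.329, 0.0]
force: [-0.8, 0.7, -4.8]
gripper_width: 0.016
finger_force: 108.1
```

Request:
jog_arm(moves=[0.0,0,0,0.06,0,0,0,0.0,0,0,0.12,0,0,0,0.0,0,0,0.12,0,0,0])

```text
t: 17.7
ee_pos: [0.4323, -0.1963, 0.0662]
eef_rot: [2.846, 1.329, 0.001]
force: [-0.2, 0.8, -3.7]
gripper_width: 0.0157
finger_force: 108.1
```

Request:
jog_arm(moves=[0.0,0,0,0.04,0,0,0,0.0,0,0,0.08,0,0,0,0.0,0,0,0.08,0,0,0])

```text
t: 17.95
ee_pos: [0.4322, -0.1963, 0.064]
eef_rot: [2.846, 1.329, 0.0]
force: [0.0, -0.2, -2.8]
gripper_width: 0.0158
finger_force: 108.2
```

In the tool's units: 0.0015 m is 0.06, 0.001 m is 0.04.

Request:
jog_arm(moves=[0.0,0,0,0.04,0,0,0,0.0,0,0,0.06,0,0,0,0.0,0,0,0.06,0,0,0])

```text
t: 18.2
ee_pos: [0.4321, -0.1966, 0.0628]
eef_rot: [2.847, 1.328, 0.0]
force: [-1.8, -1.1, 4.6]
gripper_width: 0.0158
finger_force: 108.9
```

Request:
jog_arm(moves=[0.0,0,0,0.028,0,0,0,0.0,0,0,0.06,0,0,0,0.0,0,0,0.06,0,0,0])

```text
t: 18.45
ee_pos: [0.4318, -0.1975, 0.0619]
eef_rot: [2.847, 1.327, 0.0]
force: [-6.1, -1.7, 14.6]
gripper_width: 0.0158
finger_force: 110.2
```

Contact came at the predicted height, so the pot is level. Release and rise.

In the tool's units: -0.2 m is -8, -0.18 m is -7.2.

Request:
jog_arm(moves=[0.0,0,0,-0.06,0,0,0,0.02,0,0,-0.06,0,0,0,0.035,0,0,-0.06,0,0,0,0.05,0,0,-0.06,0,0,0,0.05,0,0,-0.06,0,0,0,0.05,0,0,-0.06,0,0,0,0.05,0,0,-1.2,0,0,0,0.05,0,0,-2.8,0,0,0,0.05,0,0,-4.4,0,0,0,0.05,0,0,-6,0,0,0,0.05,-0.4,1.2,-7.2,0,0,0,0.05,-0.8,2.4,-8,0,0,0,0.05,-0.8,2.4,-8,0,0,0,0.05,-0.8,2.4,-8,0,0,0])

```text
t: 19.62
ee_pos: [0.4662, -0.2517, 0.2621]
eef_rot: [2.846, 1.325, 0.003]
force: [-0.3, 0.7, -1.3]
gripper_width: 0.05
finger_force: 0.0
```

```bash
python3 - <<'E'
from h import *
from scipy.optimize import least_squares
for c in ('wrist','top','scene'):
    C=cam(c);im=save(c,c+'30');m=finder.masks_of('pot',c)
    for z,n in ((.083,'rim'),):
        if not m: print(c,'no pot');continue
        k=m[0]['mask'].astype(np.uint8);k=cv2.morphologyEx(k,cv2.MORPH_OPEN,cv2.getStructuringElement(2,(25,25) if c=='wrist' else (13,13)))
        cc=max(cv2.findContours(k,0,1)[0],key=cv2.contourArea)[:,0].astype(float)
        W=np.array([back(C,q,z)[:2] for q in cc]);f=least_squares(lambda x:np.hypot(*(W-x).T)-.053,[.479,-.145],loss='soft_l1',f_scale=.002)
        print(c,round(m[0]['p'],2),n,f.x.round(4),np.median(abs(f.fun)).round(4))
    polys('trivet',c,.021,C)
E
```

```text
wrist 0.75 rim [ 0.4774 -0.1484] 0.0022
trivet wrist 0.9 rect [126.   0. 299. 154.] centre [ 0.4837 -0.144 ] size [0.11  0.118] ang 0.5
top 0.94 rim [ 0.4697 -0.1476] 0.0027
trivet top 0.59 rect [152. 151. 205. 199.] centre [ 0.4351 -0.1425] size [0.037 0.112] ang 1.3
scene 0.7 rim [ 0.4569 -0.1545] 0.0062
trivet scene 0.82 rect [181. 160. 237. 192.] centre [ 0.4335 -0.1469] size [0.119 0.05 ] ang 88.1
```

```bash
python3 -c "
from cell import r
print(r.finish_job())"
```

```text
the job is handed in; nothing more can be done
None
```

The job is handed in at about 20 s: the trivet lies flat, ribs up, in the tray, and the pot stands on it about 5 mm off centre by my last camera fit; nothing else was knowingly touched, and the hand-in printed no verdict.

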